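# Fit the lamp carriage onto the bent boom

## Robot

A 6-joint arm with a two-finger parallel gripper is mounted at the origin on the work surface. World frame = base frame: x ahead of the robot, y to its left, z up, the work surface at z = 0. Lengths are in m, angles in degrees, forces in N, time in s.
With the tool pointing down it reaches from about 0.35 to 0.875 m from the base axis. Payload 4.2 kg.
Tool frame: the origin (TCP) lies midway between the tips of the shut fingers; the grasp point (between the pads) lies 19 mm behind it (r.pinch_z is the distance from the TCP to the grasp point, in m); z points along the fingers, y is the line along which they close (so a half turn about z gives the same grasp; the last joint's range is limited). The gripper opens to 87 mm and grips with 3 to 60 N. Pads are 19 mm wide; open, the fingers measure 117 mm over their backs; the gripper's body (75 mm by 190 mm) begins 51 mm behind the grasp point.
Start: joints at [82.884, 22.042, 0.453, 0, -68.411, -14.817], TCP at [0.233, 0.58, 0.223] pointing down, gripper open.
Joint ranges: [-179.83, 179.83], [-69.29, 118.12], [-61.27, 80.66], [-181.25, 117.63], [-171.15, -9.14], [-177.46, 177.46]. Speed limits (degrees/s): [159.86, 159.86, 180, 180, 180, 180].

## Interface

Orientations are given as a 3x3 rotation matrix whose columns are the frame's x, y, z axes.
In Python, from station import r, imaging, models gives the robot as it stands. The module is installed in compiled form; this text tells all that it offers.
- The arm moves only by the tool apply_moves, never from a script. Its argument "moves" is a list of rows, each a list of 2 entries, a list of its own where there are three numbers: the shift along the tool's x, y, z in m, then the turn about the tool's z in degrees. A call has 1 to 5 rows; each row shifts and turns the commanded pose from where the row before left it, along the tool's axes as they then stand; what a row does not reach is not made up. A row lasts 1/12 s, in which the tool goes at most 41.7 mm and 7.16 degrees, less where a joint would pass 70% of its speed; a pose out of reach is approached as far as the arm can. A call is refused whole if a number of a shift passes 0.0417 or a number of a turn 7.16, either way. A call with a gripper value outside its range is refused whole. "hand" is the finger opening in m, from 0 to 0.087, set as the call begins (left out, the last holds). The fingers move at their own pace and stop on an object; the grip force is fixed at half the most. Time passes only in rows, so rows that do not move let the fingers close. It gives the time, the measured TCP pose, the force, the opening and the grip force at its end, in the units of the state.
- r.sense(): the state, without advancing time (a new reading comes with each control period).
- imaging.capture(name): name is "scene" or "top" or "wrist"; returns a dict with "frame" (480x640x3 uint8, blue, green, red), "intrinsics" (3x3 intrinsics, pixels), "dist" ([k1, k2, p1, p2, k3] as OpenCV has them; the pictures are not rectified), "eye" and "orientation" of the camera in the world. Camera axes: x right, y down, z forward; pixel columns grow to the right and rows downward; lengths in m; the calibration is good to about 2 mm. A picture is of the moment at which its call begins. There is no depth.
- r.finish_job(): hands the job in; it is judged then, once.
Trained networks look in a picture, given as the dict that the camera call returned (one of the last four; its "shot" number tells which), for a name from the list of things; names that differ only in an ending like _2 or _b are one class to them, and where a whole thing is asked for, a point or a joint stands for the part that bears it (a point fixed in the world has none). Each returns a list of dicts, best first, with "confidence" (0 to 1); they miss things now and then, are a little off and sometimes report something else, mostly with a low value. They report only what shows in the picture. A call takes as long as a camera call. They do not tell look-alikes from the thing itself.
- models.cut_out(picture, target): "region" (480x640 bool, what is visible of it) and "extent" ([left, top, width, height] as shares, 0 to 1, of the picture: columns of its width, rows of its height, round what is visible of it).
- models.place_of(picture, target): "at" ([column, row] as shares, 0 to 1, of the picture: columns of its width, rows of its height: a listed point, or the origin of a listed thing).
The state is a dict: "time_s": time; "joints": joint angles; "joint_velocities": joint speeds; "effort": joint torques, N m; "tcp_pos": TCP position; "ee_rot": TCP orientation; "wrist_force": force on the tool from outside, world axes, zero at the start; "moment": the same for the moment, N m; "gripper_width": opening from 0.0 (shut) to 1.0 (fully open); "gripper_force": force on a finger pad.
Only numpy, scipy, OpenCV 4.12 (cv2) and the standard library are available. Lean on these libraries where they do the work, as an engineer would, in place of code of your own. Each camera call takes 0.05 s, during which the arm holds its last target. There are 200 camera calls.

## Task

Take the larger of the two drilled carriages from the bench, thread it onto the free end of the bent steel boom with its black fin upward, and slide it along the boom round the bend until it is fully home against the dark flange at the post. Boom bends are set by hand, so feel your way and never let the carriage bind or knock hard on it (stay under 18 N); press it home with a short push of about 8 N, then let go so that it hangs there. Leave the other things on the bench alone.

Things in the scene. Friction and masses are not known exactly. Their poses are not given: they have to be found in the camera images.
- stand: Fixed stand: black foot 110 x 90 x 22 mm, grey post 36 x 36 mm, 98 mm tall, bearing a level, rigid steel boom (rod) 12 mm thick, centre line 90 mm above the bench. Origin: on the post's axis at bench height, z up. The boom leaves towards -x through a dark flange (face at x = -28 mm, 26 mm wide), runs to x = -98, y = 0 mm, then bends towards +y (see rod_tip, bend_mid).
- rod_tip (a point): NOMINAL place of the boom's rounded tip, on the centre line, fixed at x = -152.2, y = 87.6 mm of the stand. The free leg is straight for 60 mm back from the tip. The true bend and free leg are turned up to 0.07 rad (4 degrees) either way about the vertical at x = -98, y = 0 of the stand, so the true tip lies up to 7 mm to either side; not measured. x axis: nominal leg, outward; z up.
- bend_mid (a point): NOMINAL middle of the bend on the centre line (true one up to 2 mm off), x axis along the boom towards the free tip, z up. The bend turns 75 degrees on a 40 mm centre-line radius, nominally about x = -98, y = +40 mm of the stand; it ends at x = -136.6, y = 29.6 mm, where the free leg starts.
- rod_home (a point): Point on the boom's centre line 10 mm from the flange's face, where the centre of the carriage's bore is when the carriage is home; x axis along the boom towards the bend (away from the post); z up.
- carriage: The larger carriage, about 140 g, loose: aluminium block 20 mm long (x), 32 wide (y), 46 high (z), drilled through along x, hole 14.4 mm, its centre 31 mm above the underside. On top a black fin, 20 (x) by 8 thick (y) by 28 mm high, to be gripped with fingers closing along y; total 74 mm tall. Either end may lead. Origin: centre of the underside. Let go on the boom it hangs fin up.
- carriage_bore (a point): Centre of the larger carriage's hole; x axis along the hole.
- small_carriage: The smaller carriage, not wanted: same kind, block 20 x 26 x 32 mm with an 8 mm hole (too small for the boom) and a fin 18 mm high. Origin: centre of the underside.
- objective: Bystander: steel microscope objective standing on the bench, 29 mm diameter, 43 mm tall. Origin: centre of the underside.
- jar: Bystander: small amber jar, 48 mm diameter, 62 mm tall. Origin: centre of the underside.
- driver: Bystander: screwdriver lying on the bench. Origin: under its middle.
- spare_ring: Bystander: flat steel ring, 44 mm diameter, 10 mm high. Origin: centre of the underside.
There are look-alikes about, which are no part of the job. What is shaped like the stand but orange or pink is not meant. Leave any orange look-alike of the carriage alone.

How it is judged:
By the outcome, as a careful person would: the job done as asked, in the order asked, and still so for the second after the job is handed in, with the robot touching nothing.
It also fails if it takes over 72 s, if anything falls off the work surface, if the arm or the gripper's body presses on something with over 40 N, if the wrist force passes 120 N, or if a joint passes its speed limit or range.

## Working session

There is one attempt and no reset: what is moved stays moved. The work goes in short steps, Python scripts to look and compute and a tool call to move; the robot and the scene stay as the last step left them, time stands still between calls to the robot, and variables do not carry over. Pictures are saved under pics/ and viewed, at most 10 in all, crops included, and the job is handed in when it is done.

Besides the shell and the picture viewer there is one more tool, called after ">>>" as name(argument=value, ...) on one line, values as JSON. apply_moves: Moves the arm, as the interface text tells. Its arguments: {"type":"object","properties":{"moves":{"type":"array"},"hand":{"type":"number"}},"required":["moves"]}

```bash
mkdir -p pics
cat > h.py <<'E'
from station import r, imaging, models
import numpy as np, cv2
def ray(p,uv):
    n=cv2.undistortPoints(np.array([[uv]],float),p['intrinsics'],np.array(p['dist'],float))[0,0]
    d=np.array(p['orientation'])@np.array([n[0],n[1],1]); return np.array(p['eye']),d
def onz(p,uv,z):
    e,d=ray(p,uv); return e+d*(z-e[2])/d[2]
def proj(p,X):
    R=np.array(p['orientation']);c=(np.atleast_2d(X)-np.array(p['eye']))@R
    return cv2.projectPoints(c.reshape(-1,1,3),np.zeros(3),np.zeros(3),np.array(p['intrinsics'],float),np.array(p['dist'],float))[0][:,0]
def tri(a,b):
    (e1,d1),(e2,d2)=a,b
    A=np.c_[d1,-d2];s=np.linalg.lstsq(A,e2-e1,rcond=None)[0]
    p=e1+s[0]*d1;q=e2+s[1]*d2;return (p+q)/2,np.linalg.norm(p-q)
E
python3 - <<'E'
from h import *
ps={}
for n in ['scene','top']:
    p=imaging.capture(n);cv2.imwrite(f'pics/{n}.png',p['frame']);ps[n]=p
    print(n,np.round(p['eye'],3),np.round(p['orientation'],2).tolist())
    for t in ['stand','rod_tip','bend_mid','rod_home','carriage','carriage_bore','small_carriage','objective','jar','driver','spare_ring']:
        z={'rod_tip':.09,'bend_mid':.09,'rod_home':.09,'carriage_bore':.031}.get(t,0)
        for d in models.place_of(p,t)[:3]:
            uv=np.array(d['at'])*[640,480]
            print(t,round(d['confidence'],2),uv.round(1),onz(p,uv,z).round(4)[:2])
E
```

```text
scene [1.255 0.208 1.064] [[-0.35, 0.74, -0.58], [0.94, 0.28, -0.21], [0.0, -0.61, -0.79]]
stand 0.97 [320.6 208.6] [ 0.3926 -0.1278]
stand 0.92 [470.9 238.1] [0.3539 0.2245]
stand 0.59 [351.  303.6] [0.616 0.026]
rod_tip 0.95 [400.3 226.7] [0.453  0.0764]
rod_tip 0.81 [513.3 167.4] [0.1902 0.271 ]
rod_tip 0.63 [354.7 135. ] [ 0.2169 -0.1066]
bend_mid 0.77 [360.6 234.8] [0.5037 0.0048]
bend_mid 0.64 [482.3 170.1] [0.2245 0.2057]
bend_mid 0.59 [325.3 144.8] [ 0.2744 -0.1607]
rod_home 0.78 [355.3 267.6] [0.587  0.0217]
rod_home 0.68 [319.7 171.5] [ 0.3616 -0.1414]
rod_home 0.59 [480.8 201.6] [0.3217 0.2218]
carriage 0.87 [223.5 248.6] [ 0.5807 -0.289 ]
carriage 0.57 [194.1 265.8] [ 0.6462 -0.3279]
carriage 0.19 [354.1 265.6] [5.211e-01 3.000e-04]
carriage_bore 0.74 [192.9 256.1] [ 0.642  -0.3271]
carriage_bore 0.67 [219.7 236.2] [ 0.5724 -0.2978]
small_carriage 0.49 [251.1 214.4] [ 0.4673 -0.2739]
objective 0.65 [519.4 285.4] [0.4448 0.3501]
jar 0.87 [496.3 330.9] [0.5731 0.3243]
jar 0.16 [402.2 223.9] [0.3693 0.066 ]
driver 0.64 [215.9 172.1] [ 0.3727 -0.4147]
spare_ring 0.58 [211.9 3
[... 260 characters left out ...]
270.3] [0.4551 0.075 ]
rod_tip 0.9 [174.1 387.1] [0.1859 0.2665]
rod_tip 0.56 [337.2 373.9] [ 0.2234 -0.1036]
bend_mid 0.67 [366.1 349.2] [ 0.2798 -0.1682]
bend_mid 0.62 [199.6 364.5] [0.2391 0.2083]
bend_mid 0.59 [293.7 251. ] [ 0.5    -0.0013]
rod_home 0.62 [197.4 329.6] [0.3181 0.2148]
carriage 0.7 [417.1 224.7] [ 0.5733 -0.2992]
carriage 0.47 [427.4 195.2] [ 0.6467 -0.325 ]
carriage_bore 0.59 [434.2 194.9] [ 0.6431 -0.3354]
carriage_bore 0.52 [418.2 220.2] [ 0.5811 -0.2963]
objective 0.45 [153.5 270.9] [0.4508 0.3449]
jar 0.61 [159.8 221.9] [0.5714 0.333 ]
driver 0.85 [463.8 307.2] [ 0.3725 -0.4156]
driver 0.57 [285.4 200.6] [0.6278 0.0243]
spare_ring 0.67 [390.9 159.2] [ 0.7351 -0.2344]
```

View pics/scene.png

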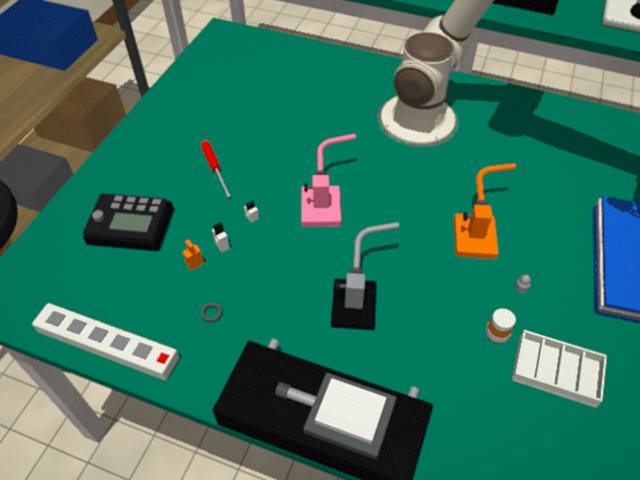

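View pics/top.png

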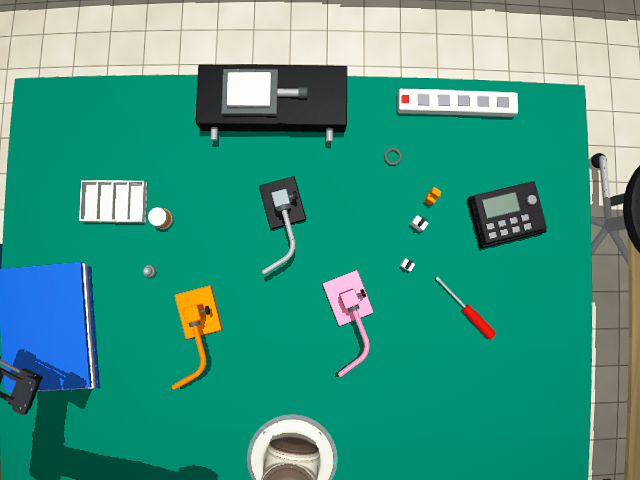

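Run:
```python
from h import *
s=cv2.imread('pics/scene.png');t=cv2.imread('pics/top.png')
R=lambda a,x,y,w,h:cv2.resize(a[y:y+h,x:x+w],(400,300),interpolation=cv2.INTER_CUBIC)
cv2.imwrite('pics/c1.png',np.vstack([np.hstack([R(s,170,190,100,75+15),R(t,380,180,80,90)]),np.hstack([R(s,320,210,100,120),R(t,230,170,120,110)])]))
s=r.sense();print(s['tcp_pos'],np.round(s['ee_rot'],3).tolist(),s['wrist_force'])
p=imaging.capture('wrist');print(p['eye'],np.round(p['orientation'],3).tolist(),p['intrinsics'],p['dist'])
```

```text
[0.23342828 0.57972456 0.22253797] [[0.928, -0.374, -0.0], [-0.374, -0.928, -0.0], [-0.0, 0.0, -1.0]] [-0.47728923 -0.25176505 -0.91707706]
[0.30138369 0.55262296 0.38375017] [[-0.374, -0.894, -0.248], [-0.927, 0.36, 0.1], [-0.0, 0.267, -0.964]] [[412.45782368   0.         323.1922062 ]
 [  0.         412.45782368 233.94748421]
 [  0.           0.           1.        ]] [0.01764732 0.         0.         0.         0.        ]
```

View pics/c1.png

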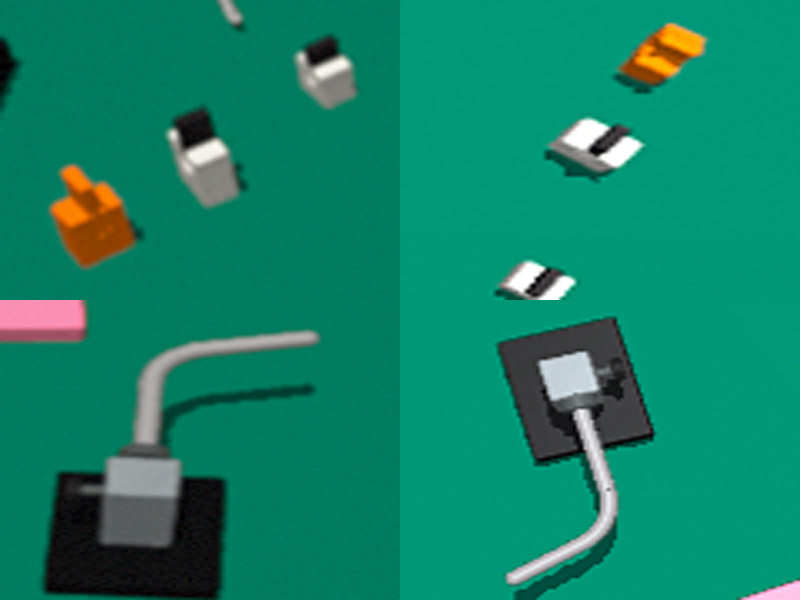

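The top view shows three candidate carriages. The orange one at (432,196) is a look-alike. The aluminium one at (419,223) is taller and wider with a big fin, so it is the larger carriage. The aluminium one at (407,265) is the small one. The right stand is black and grey, at (284,200). I'll move over the larger carriage.

>>> apply_moves(moves=[[[0.0258,0.0274,0],0],[[0.0258,0.0274,0],0],[[0.0258,0.0274,0],0],[[0.0258,0.0274,0],0],[[0.0258,0.0274,0],0]])

```text
time_s: 1.67
tcp_pos: [0.3022, 0.4028, 0.2226]
ee_rot: [[0.928, -0.373, 0.0], [-0.373, -0.928, 0.0], [0.0, -0.0, -1.0]]
wrist_force: [1.2, -0.1, -0.5]
gripper_width: 1.001
gripper_force: 0.0
```

>>> apply_moves(moves=[[[0.0258,0.0274,0],0],[[0.0258,0.0274,0],0],[[0.0258,0.0274,0],0],[[0.0258,0.0274,0],0],[[0.0258,0.0274,0],0]])

```text
time_s: 2.08
tcp_pos: [0.3706, 0.2275, 0.223]
ee_rot: [[0.928, -0.373, 0.001], [-0.373, -0.928, 0.001], [0.0, -0.001, -1.0]]
wrist_force: [0.3, 0.6, -0.5]
gripper_width: 1.0
gripper_force: 0.0
```

>>> apply_moves(moves=[[[0.0258,0.0274,0],0],[[0.0258,0.0274,0],0],[[0.0258,0.0274,0],0],[[0.0258,0.0274,0],0],[[0.0258,0.0274,0],0]])

```text
time_s: 2.5
tcp_pos: [0.4392, 0.0522, 0.2231]
ee_rot: [[0.928, -0.373, 0.001], [-0.373, -0.928, 0.001], [0.001, -0.001, -1.0]]
wrist_force: [1.0, 0.7, -1.1]
gripper_width: 0.997
gripper_force: 0.0
```

>>> apply_moves(moves=[[[0.0258,0.0274,0],0],[[0.0258,0.0274,0],0],[[0.0258,0.0274,0],0],[[0.0258,0.0274,0],0],[[0.0258,0.0274,0],0]])

```text
time_s: 2.92
tcp_pos: [0.5078, -0.1233, 0.2228]
ee_rot: [[0.928, -0.374, 0.001], [-0.374, -0.928, 0.0], [0.001, -0.0, -1.0]]
wrist_force: [0.9, 0.4, -0.4]
gripper_width: 0.998
gripper_force: 0.0
```

>>> apply_moves(moves=[[[0.0258,0.0274,0],0],[[0.0258,0.0274,0],0],[[0.0258,0.0274,0],0],[[0.0258,0.0274,0],0],[[0.0258,0.0274,0],0]])

```text
time_s: 3.33
tcp_pos: [0.5762, -0.2986, 0.2226]
ee_rot: [[0.928, -0.374, 0.0], [-0.374, -0.928, -0.0], [0.0, 0.0, -1.0]]
wrist_force: [0.8, 1.1, -0.2]
gripper_width: 1.005
gripper_force: 0.0
```

>>> apply_moves(moves=[[[0,0,0],5.75],[[0,0,0],5.75],[[0,0,0],5.75],[[0,0,0],5.75],[[0,0,0],0]])

```text
time_s: 3.75
tcp_pos: [0.5758, -0.2968, 0.2224]
ee_rot: [[0.706, -0.708, -0.0], [-0.708, -0.706, 0.0], [-0.0, 0.0, -1.0]]
wrist_force: [0.6, 0.3, -0.1]
gripper_width: 0.996
gripper_force: 0.0
```

Run:
```python
from h import *
s=r.sense();R=np.array(s['ee_rot']);print(s['tcp_pos'],np.degrees(np.arctan2(R[1,0],R[0,0])),s['time_s'],s['wrist_force'])
p=imaging.capture('wrist');cv2.imwrite('pics/w1.png',p['frame'])
np.savez('w1.npz',**{k:np.array(v) for k,v in p.items()})
print(p['eye'])
for t,z in [('carriage',0),('carriage_bore',.031),('small_carriage',0)]:
    for d in models.place_of(p,t)[:3]:
        uv=np.array(d['at'])*[640,480]; print(t,d['confidence'],uv.round(1),onz(p,uv,z).round(4))
```

```text
[ 0.57581653 -0.29681566  0.22235861] -45.05220935384235 3.75 [ 0.59964586  0.31926054 -0.14660504]
[ 0.62763622 -0.34844006  0.38354154]
carriage 0.84 [301.  123.5] [ 0.6393 -0.3317  0.    ]
carriage 0.8 [327.3 202. ] [ 0.572  -0.2979  0.    ]
carriage_bore 0.96 [298.6 126.2] [ 0.6382 -0.3301  0.031 ]
carriage_bore 0.67 [325.4 205.6] [ 0.5754 -0.2985  0.031 ]
small_carriage 0.73 [380.2 285.6] [ 0.4744 -0.2753  0.    ]
```

View pics/w1.png

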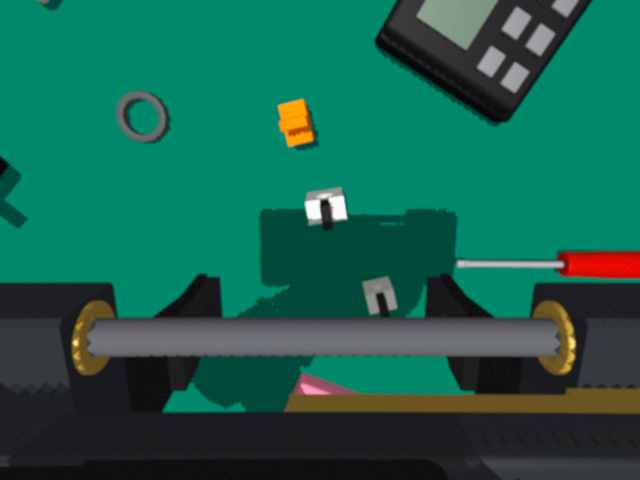

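Wrist view: the larger carriage is at (326,207) with its black fin, the small one at (380,295) and the orange look-alike at (295,122). I'll fit the carriage's silhouette for its yaw and the boom in the fixed cameras.

```bash
cat > fit.py <<'E'
from h import *
from scipy.optimize import minimize, least_squares
def box(l,w,z0,z1): return np.array([[a*l/2,b*w/2,z] for a in(-1,1) for b in(-1,1) for z in(z0,z1)])
BL,FN=box(.02,.032,0,.046),box(.02,.008,.046,.074)
def render(p,x,y,a,roi,k=4):
    x0,y0,w,h=roi;R=np.array([[np.cos(a),-np.sin(a),0],[np.sin(a),np.cos(a),0],[0,0,1]])
    out=[]
    for B in(BL,FN):
        m=np.zeros((h*k,w*k),np.uint8);q=(proj(p,B@R.T+[x,y,0])-[x0-.5,y0-.5])*k
        cv2.fillConvexPoly(m,cv2.convexHull(q.astype(np.float32)).astype(np.int32),1);out.append(m)
    f=out[1];b=out[0]*(1-f)
    return [cv2.resize(m.astype(np.float32),(w,h),interpolation=cv2.INTER_AREA) for m in(b,f)]
def masks(p,roi):
    x0,y0,w,h=roi;c=np.array(p['frame'])[y0:y0+h,x0:x0+w];hsv=cv2.cvtColor(c,cv2.COLOR_BGR2HSV)
    low=hsv[...,1]<110
    return (low&(hsv[...,2]>=75)).astype(np.float32),(low&(hsv[...,2]<75)).astype(np.float32)
def fit(p,x,y,a,roi):
    b,f=masks(p,roi)
    def c(v):
        B,F=render(p,v[0]/1e3,v[1]/1e3,v[2]/50,roi);return ((B-b)**2).sum()+((F-f)**2).sum()
    best=min((minimize(c,[x*1e3,y*1e3,s*50],method='Nelder-Mead',options=dict(initial_simplex=np.array([[x*1e3,y*1e3,s*50]]*4)+np.r_[np.zeros((1,3)),3*np.eye(3)])) for s in(a-.15,a,a+.15)),key=lambda m:m.fun)
    return best.x/[1e3,1e3,50/57.3],best.fun,b.sum(),f.sum()
E
cat > boom.py <<'E'
from h import *
from scipy.optimize import least_squares
def boom_local(delta,n=60):
    # centre line from flange face to tip, stand frame
    s1=np.linspace(-.028,-.098,n//3);L=[np.c_[s1,0*s1]]
    t=np.radians(np.linspace(0,75,n//3)); B=np.c_[-.098-.04*np.sin(t),.04-.04*np.cos(t)]
    d=np.array([np.cos(np.radians(105)),np.sin(np.radians(105))]);F=B[-1]+np.linspace(0,.06,n//3)[1:,None]*d
    c=np.array([-.098,0]);R=np.array([[np.cos(delta),-np.sin(delta)],[np.sin(delta),np.cos(delta)]])
    L.append((np.r_[B[1:],F]-c)@R.T+c);return np.vstack(L)
def boom_world(v,**k):
    x,y,a,d=v;q=boom_local(d,**k);R=np.array([[np.cos(a),-np.sin(a)],[np.sin(a),np.cos(a)]])
    return np.c_[q@R.T+[x,y],np.full(len(q),.09)]
E
python3 - <<'E'
from fit import *
from boom import *
p=dict(np.load('w1.npz'))
print(fit(p,.574,-.298,np.radians(-42),(290,175,72,65)))
# boom: grey, low-sat pixels in fixed cameras
ps={n:imaging.capture(n) for n in('scene','top')}
W={'scene':(345,205,62,60),'top':(255,205,50,75)}
D={}
for n,(x0,y0,w,h) in W.items():
    c=ps[n]['frame'][y0:y0+h,x0:x0+w];g=cv2.cvtColor(c,cv2.COLOR_BGR2HSV)
    m=((g[...,1]<90)&(g[...,2]>90)).astype(np.uint8);D[n]=m;print(n,m.sum())
def cost(v,ns=('scene','top')):
    c=0
    for n in ns:
        x0,y0,w,h=W[n];m=np.zeros((h*4,w*4),np.uint8);P=boom_world(v);t=np.gradient(P,axis=0);t/=np.linalg.norm(t,axis=1)[:,None]
        e=np.array(ps[n]['eye']);s=np.cross(t,P-e);s/=np.linalg.norm(s,axis=1)[:,None]
        a=proj(ps[n],P+s*.006);b=proj(ps[n],P-s*.006)
        q=np.r_[a,b[::-1]];cv2.fillPoly(m,[((q-[x0-.5,y0-.5])*4).astype(np.int32)],1)
        M=cv2.resize(m.astype(np.float32),(w,h),interpolation=cv2.INTER_AREA);c+=((M-D[n])**2).sum()
    return c
from scipy.optimize import minimize
S=np.array([1e-3,1e-3,.02,.02])
for ns in(('scene','top'),('scene',),('top',)):
    best=min((minimize(lambda u:cost(u*S,ns),np.array([.622,.026,a,d])/S,method='Nelder-Mead',options=dict(maxiter=600,initial_simplex=np.array([.622,.026,a,d])/S+np.r_[np.zeros((1,4)),3*np.eye(4)])) for a in(.2,.27) for d in(-.04,.04)),key=lambda m:m.fun)
    v=best.x*S;print(ns,v.round(4),best.fun,'tip',boom_world(v)[-1].round(4),'legdir',np.degrees(v[2]+v[3])+105)
E
```

```text
(array([  0.57404398,  -0.29801243, -38.71661421]), np.float64(204.63671875), np.float32(1152.0), np.float32(254.0))
scene 438
top 437
('scene', 'top') [0.6207 0.0316 0.2798 0.0312] 91.36328125 tip [0.4481 0.0713 0.09  ] legdir 122.81984401386079
('scene',) [0.6196 0.0326 0.2882 0.0162] 16.0078125 tip [0.4477 0.0721 0.09  ] legdir 122.43588032001327
('top',) [0.6224 0.0306 0.2726 0.0479] 57.7890625 tip [0.449  0.0703 0.09  ] legdir 123.36194719711982
```

>>> apply_moves(moves=[[[0,0,0],-6.3],[[-0.0007,0.002,0.03],0],[[0,0,0.03],0],[[0,0,0.03],0],[[0,0,0],0]], hand=0.05)

```text
time_s: 4.47
tcp_pos: [0.5699, -0.2959, 0.1258]
ee_rot: [[0.781, -0.625, -0.012], [-0.625, -0.781, 0.005], [-0.013, 0.003, -1.0]]
wrist_force: [-1.1, -0.4, -1.4]
gripper_width: 0.704
gripper_force: 0.0
```

Run:
```python
from fit import *
s=r.sense();R=np.array(s['ee_rot']);print(s['tcp_pos'],np.degrees(np.arctan2(R[1,0],R[0,0])),s['time_s'])
p=imaging.capture('wrist')
q=proj(p,[[.574,-.298,.04]])[0];x0,y0=(q-[55,55]).astype(int);roi=(x0,y0,110,110);print(roi)
v,c,nb,nf=fit(p,.574,-.298,np.radians(-39),roi);print(v,c,nb,nf)
b,f=masks(p,roi);B,F=render(p,v[0],v[1],np.radians(v[2]),roi)
im=p['frame'][y0:y0+110,x0:x0+110]
cv2.imwrite('pics/w2.png',cv2.resize(np.hstack([im,cv2.merge([b*255,B*255,0*b]).astype(np.uint8),cv2.merge([f*255,F*255,0*b]).astype(np.uint8)]),(780,260)))
```

```text
[ 0.56989035 -0.29593725  0.12580655] -38.672346424421995 4.4667
(np.int64(266), np.int64(177), 110, 110)
[  0.57426528  -0.2981374  -36.70915427] 313.625 2234.0 553.0
```

View pics/w2.png

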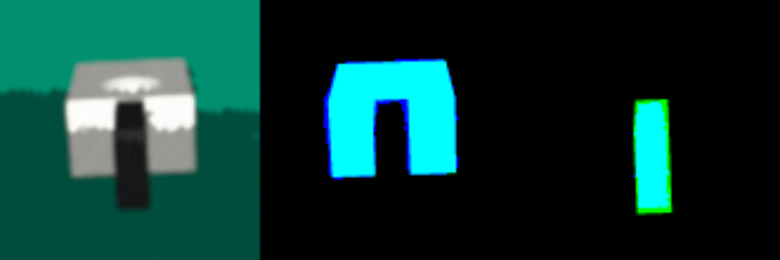

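>>> apply_moves(moves=[[[0,0,0],-2],[[0,0,0],0],[[0,0,0],0]])

```text
time_s: 4.77
tcp_pos: [0.5754, -0.2982, 0.135]
ee_rot: [[0.802, -0.597, 0.004], [-0.597, -0.802, -0.002], [0.004, -0.001, -1.0]]
wrist_force: [0.4, 0.3, 0.0]
gripper_width: 0.585
gripper_force: 0.0
```

Run:
```python
from h import *
s=r.sense();print(s['tcp_pos'],np.round(s['ee_rot'],3).tolist(),s['wrist_force'])
```

```text
[ 0.57537053 -0.29815393  0.13495609] [[0.802, -0.597, 0.004], [-0.597, -0.802, -0.002], [0.004, -0.001, -1.0]] [0.37899027 0.2524386  0.02556357]
```

>>> apply_moves(moves=[[[0,0,0.016],0],[[0,0,0.016],0],[[0,0,0.016],0],[[0,0,0.014],0],[[0,0,0.01],0]])

```text
time_s: 5.18
tcp_pos: [0.5744, -0.2978, 0.0607]
ee_rot: [[0.802, -0.597, 0.001], [-0.597, -0.802, -0.0], [0.001, -0.0, -1.0]]
wrist_force: [0.3, -0.7, -0.7]
gripper_width: 0.573
gripper_force: 0.0
```

>>> apply_moves(moves=[[[0,0,0.007],0],[[0,0,0.004],0],[[0,0,0],0],[[0,0,0],0]])

```text
time_s: 5.52
tcp_pos: [0.5746, -0.2979, 0.0503]
ee_rot: [[0.803, -0.597, 0.001], [-0.597, -0.803, -0.001], [0.001, -0.0, -1.0]]
wrist_force: [-0.8, 0.1, 0.4]
gripper_width: 0.579
gripper_force: 0.0
```

>>> apply_moves(moves=[[[0,0,0.0015],0],[[0,0,0],0]])

```text
time_s: 5.68
tcp_pos: [0.5744, -0.2978, 0.0486]
ee_rot: [[0.802, -0.597, 0.001], [-0.597, -0.802, -0.0], [0.001, -0.0, -1.0]]
wrist_force: [0.4, 0.9, 0.4]
gripper_width: 0.574
gripper_force: 0.0
```

>>> apply_moves(moves=[[[0,0,0],0],[[0,0,0],0],[[0,0,0],0],[[0,0,0],0],[[0,0,0],0]], hand=0)

```text
time_s: 6.1
tcp_pos: [0.5741, -0.2977, 0.0481]
ee_rot: [[0.803, -0.597, 0.0], [-0.597, -0.803, -0.0], [0.0, -0.0, -1.0]]
wrist_force: [-0.0, 0.7, -0.6]
gripper_width: 0.279
gripper_force: 0.0
```

>>> apply_moves(moves=[[[0,0,0],0],[[0,0,0],0],[[0,0,0],0],[[0,0,0],0],[[0,0,0],0]])

```text
time_s: 6.52
tcp_pos: [0.574, -0.2977, 0.048]
ee_rot: [[0.802, -0.597, -0.0], [-0.597, -0.802, 0.0], [-0.0, 0.0, -1.0]]
wrist_force: [-0.1, -0.4, 0.7]
gripper_width: 0.091
gripper_force: 30.0
```

>>> apply_moves(moves=[[[0,0,-0.01],0],[[0,0,-0.03],0],[[0,0,-0.04],0],[[0,0,-0.035],0],[[0,0,-0.025],0]])

```text
time_s: 6.93
tcp_pos: [0.575, -0.2982, 0.1925]
ee_rot: [[0.803, -0.596, 0.004], [-0.596, -0.803, -0.002], [0.005, -0.001, -1.0]]
wrist_force: [1.3, 0.4, -0.2]
gripper_width: 0.091
gripper_force: 30.0
```

>>> apply_moves(moves=[[[-0.0252,-0.0161,0],0],[[-0.0252,-0.0161,0],0],[[-0.0252,-0.0161,0],0],[[-0.0252,-0.0161,0],0],[[-0.0252,-0.0161,0],0]])

```text
time_s: 7.35
tcp_pos: [0.52, -0.1568, 0.1885]
ee_rot: [[0.802, -0.597, 0.0], [-0.597, -0.802, 0.0], [-0.0, -0.0, -1.0]]
wrist_force: [0.5, 0.2, -2.4]
gripper_width: 0.09
gripper_force: 30.0
```

>>> apply_moves(moves=[[[-0.0252,-0.0161,0],0],[[-0.0252,-0.0161,0],0],[[-0.0252,-0.0161,0],0],[[-0.0252,-0.0161,0],0],[[-0.0252,-0.0161,0],0]])

```text
time_s: 7.77
tcp_pos: [0.4669, -0.017, 0.1886]
ee_rot: [[0.802, -0.597, 0.0], [-0.597, -0.802, 0.0], [0.0, -0.001, -1.0]]
wrist_force: [0.3, -0.0, -1.1]
gripper_width: 0.089
gripper_force: 30.0
```

>>> apply_moves(moves=[[[-0.0252,-0.0161,0],0],[[-0.0252,-0.0161,0],0],[[-0.0252,-0.0161,0],0],[[-0.0252,-0.0161,0],0],[[-0.0252,-0.0161,0],0]])

```text
time_s: 8.18
tcp_pos: [0.4138, 0.1228, 0.1887]
ee_rot: [[0.802, -0.597, 0.0], [-0.597, -0.802, 0.001], [0.0, -0.001, -1.0]]
wrist_force: [0.8, -0.0, -0.6]
gripper_width: 0.086
gripper_force: 30.0
```

>>> apply_moves(moves=[[[0,0,0],6.8],[[0,0,0],6.8],[[0,0,0],6.7],[[0,0,0],0],[[0,0,0],0]])

```text
time_s: 8.6
tcp_pos: [0.4147, 0.1216, 0.1884]
ee_rot: [[0.548, -0.836, 0.0], [-0.836, -0.548, 0.0], [-0.0, -0.0, -1.0]]
wrist_force: [0.3, -0.9, -2.5]
gripper_width: 0.091
gripper_force: 30.0
```

Run:
```python
from h import *
s=r.sense();R=np.array(s['ee_rot']);print(s['tcp_pos'],np.degrees(np.arctan2(R[1,0],R[0,0])),s['time_s'],s['wrist_force'],s['moment'])
p=imaging.capture('wrist');cv2.imwrite('pics/w3.png',p['frame'])
np.savez('w3.npz',**{k:np.array(v) for k,v in p.items()})
print(proj(p,[[.448,.071,.09],[.5,0,.09],[.585,.022,.09]]))
for t,z in [('rod_tip',.09),('bend_mid',.09),('rod_home',.09)]:
    for d in models.place_of(p,t)[:2]:
        uv=np.array(d['at'])*[640,480]; print(t,d['confidence'],uv.round(1),onz(p,uv,z).round(4))
```

```text
[0.41465373 0.12160513 0.18842214] -56.75797582406566 8.6 [ 0.32870421 -0.93382204 -2.53238315] [0.06254192 0.025039   0.01927084]
[[323.59060996 140.42532863]
 [315.32719746 -22.64670488]
 [158.8770247  -83.86482058]]
rod_tip 0.85 [315.7 139.8] [0.4522 0.0733 0.09  ]
bend_mid 0.57 [324.7 260.8] [0.4046 0.1359 0.09  ]
rod_home 0.42 [ 50.5 291.7] [0.5473 0.2557 0.09  ]
```

View pics/w3.png

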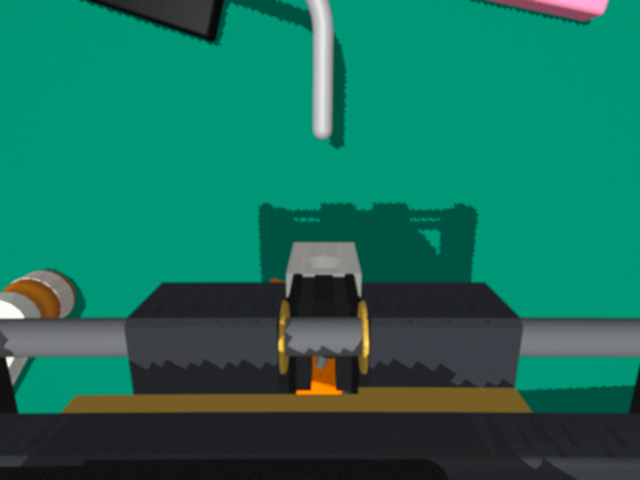

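The wrist view shows the boom's free leg pointing down the image at u≈323, with its tip at row ≈138. The held carriage is centred at u≈324. I'll step inboard, high above the boom, to see the bend and fit it.

>>> apply_moves(moves=[[[0.015,0,0],0],[[0.025,0,0],0],[[0.015,0,0],0],[[0,0,0],0],[[0,0,0],0]])

```text
time_s: 9.22
tcp_pos: [0.4449, 0.075, 0.1879]
ee_rot: [[0.544, -0.839, -0.001], [-0.839, -0.544, -0.0], [-0.0, 0.001, -1.0]]
wrist_force: [0.5, 0.2, -1.4]
gripper_width: 0.087
gripper_force: 30.0
```

```bash
cat > bf.py <<'E'
from h import *
from boom import *
from scipy.optimize import minimize
def maskw(p,roi):
    x0,y0,w,h=roi;g=cv2.cvtColor(np.array(p['frame'])[y0:y0+h,x0:x0+w],cv2.COLOR_BGR2HSV)
    return ((g[...,1]<90)&(g[...,2]>90)).astype(np.uint8)
def rend(p,v,roi,k=4):
    x0,y0,w,h=roi;m=np.zeros((h*k,w*k),np.uint8);P=boom_world(v);t=np.gradient(P,axis=0);t/=np.linalg.norm(t,axis=1)[:,None]
    P[-1]-=t[-1]*.003
    s=np.cross(t,P-np.array(p['eye']));s/=np.linalg.norm(s,axis=1)[:,None]
    q=np.r_[proj(p,P+s*.006),proj(p,P-s*.006)[::-1]]
    cv2.fillPoly(m,[((q-[x0-.5,y0-.5])*k).astype(np.int32)],1)
    q=proj(p,P[-1:]);e=proj(p,P[-1:]+s[-1]*.006);cv2.circle(m,tuple(int(i) for i in (q[0]-[x0-.5,y0-.5])*k),int(np.linalg.norm(e-q)*k*.6),1,-1)
    return cv2.resize(m.astype(np.float32),(w,h),interpolation=cv2.INTER_AREA)
S=np.array([1e-3,1e-3,.02,.02])
def bfit(p,roi,v0,D=None):
    D=maskw(p,roi) if D is None else D
    L=[]
    for d in(-.03,.03):
        u0=np.array([*v0[:3],d])/S
        L.append(minimize(lambda u:((rend(p,u*S,roi)-D)**2).sum(),u0,method='Nelder-Mead',options=dict(maxiter=800,initial_simplex=u0+np.r_[np.zeros((1,4)),3*np.eye(4)])))
    b=min(L,key=lambda m:m.fun);return b.x*S,b.fun,D
E
python3 - <<'E'
from bf import *
s=r.sense();R=np.array(s['ee_rot']);print(s['tcp_pos'],np.degrees(np.arctan2(R[1,0],R[0,0])),s['time_s'],s['wrist_force'])
p=imaging.capture('wrist')
np.savez('w4.npz',**{k:np.array(v) for k,v in p.items()})
P=proj(p,boom_world([.6207,.0316,.28,.03]));print(P[[0,20,39,-1]])
D=maskw(p,(0,0,640,480));n,l,st,ce=cv2.connectedComponentsWithStats(D)
for i in range(1,n):
    if st[i,4]>150: print(st[i])
cv2.imwrite('pics/w4.png',p['frame'])
E
```

```text
[0.44493122 0.07496455 0.18785041] -57.01326572589898 9.2167 [ 0.50025631  0.19762127 -1.3766532 ]
[[152.77528252  25.76545361]
 [276.63753178  66.46457782]
 [322.66103393 138.79007395]
 [322.38063156 228.61322099]]
[  61    0   88   50 3271]
[ 451    0  151   92 6442]
[572   0  62  19 820]
[ 147   14  186  214 6680]
[ 285  242   77   55 2566]
[ 287  321   76   33 1987]
[   0  323  128   92 6238]
[ 519  323  121   34 3886]
```

View pics/w4.png

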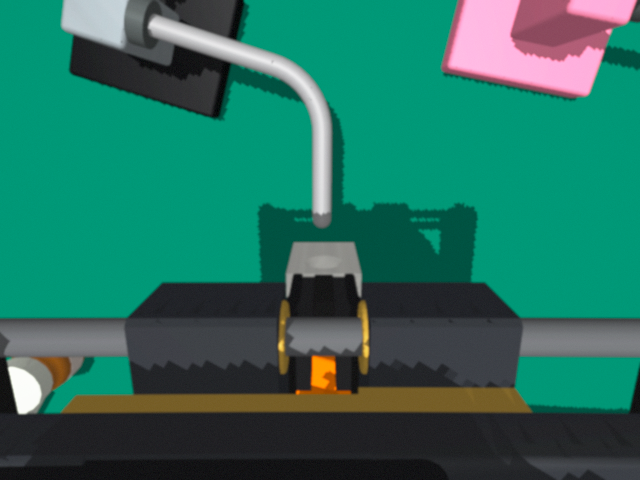

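The whole boom is visible: flange at (140,20), bend at (315,90) and tip at (322,226). The carriage face is at (324,260).

Run:
```python
from bf import *
p=dict(np.load('w4.npz'))
D=maskw(p,(0,0,640,480));n,l=cv2.connectedComponents(D);k=l[150,322];M=(l==k).astype(np.uint8)
roi=(120,0,240,240);D=M[0:240,120:360]
v,c,_=bfit(p,roi,[.6207,.0316,.28],D);print(v,c,D.sum());np.save('v.npy',v)
W=boom_world(v);print('tip',W[-1],'bendend',W[39],'legdir',105+np.degrees(v[2]+v[3])-180,'home dir',np.degrees(v[2]))
Q=rend(p,v,roi)>.5;bad=np.argwhere(Q!=(D>0));print(len(bad),bad[:,0].min(),bad[:,0].max())
# independent leg line from row centres
pts=[]
for rr in range(135,215,4):
    cs=np.where(M[rr])[0];pts.append(onz(p,[cs.mean(),rr],.09)[:2])
pts=np.array(pts);d=np.linalg.svd(pts-pts.mean(0))[2][0];print('leg line',pts.mean(0),np.degrees(np.arctan2(d[1],d[0])))
# carriage check
g=np.array(p['tcp_pos']) if 'tcp_pos' in p else r.sense()['tcp_pos'];R=np.array(r.sense()['ee_rot'])
def T(x,y,z): return np.array(g)+R@np.array([x,y,z])
print('pred top-front corners',proj(p,[T(.01,-.016,.002),T(.01,.016,.002),T(.01,-.016,.048),T(.01,.016,.048)]).round(1).tolist())
h=cv2.cvtColor(p['frame'],cv2.COLOR_BGR2HSV)
for rr in(244,250,258,264,268,272): 
    cs=np.where(D2[rr])[0] if 0 else np.where((l==l[250,300])[rr])[0];print(rr,cs.min(),cs.max())
```

```text
[0.62157063 0.03111562 0.27697214 0.03165012] 187.140625 6680
tip [0.44908962 0.0713291  0.09      ] bendend [0.47978362 0.02348662 0.09      ] legdir -57.31724675768751 home dir 15.86933479254665
245 13 228
leg line [0.46804069 0.0416482 ] 122.61134433674756
pred top-front corners [[285.9, 275.6], [361.7, 275.6], [293.5, 244.0], [353.9, 243.9]]
244 292 354
250 291 356
258 289 358
264 288 359
268 287 360
272 286 361
```

>>> apply_moves(moves=[[[-0.015,-0.0007,0],0.3],[[-0.02,-0.001,0],0],[[0,0,0.015],0],[[0,0,0.02],0],[[0,0,0.02],0]])

```text
time_s: 9.68
tcp_pos: [0.4271, 0.107, 0.1331]
ee_rot: [[0.543, -0.84, 0.002], [-0.84, -0.543, 0.002], [-0.0, -0.002, -1.0]]
wrist_force: [1.0, 0.4, -1.2]
gripper_width: 0.089
gripper_force: 30.0
```

>>> apply_moves(moves=[[[0,0,0.015],0],[[0,0,0.008],0],[[0,0,0.003],0],[[0,0,0],0],[[0,0,0],0]])

```text
time_s: 10.1
tcp_pos: [0.4279, 0.1064, 0.1078]
ee_rot: [[0.542, -0.84, 0.001], [-0.84, -0.542, 0.001], [0.0, -0.002, -1.0]]
wrist_force: [0.8, -1.0, -1.2]
gripper_width: 0.09
gripper_force: 30.0
```

```bash
cat > rel.py <<'E'
from boom import *
from h import *
import sys
def path(v):
    L=boom_world(v,n=900)[:,:2]; d=L[-1]-L[-2];d/=np.linalg.norm(d);return np.r_[L,L[-1]+d*np.arange(.0005,.08,.0005)[:,None]]
def rel(s,v):
    L=path(v);T=np.gradient(L,axis=0);p=np.array(s['tcp_pos']);i=np.argmin(np.linalg.norm(L-p[:2],axis=1));a=np.cumsum(np.r_[0,np.linalg.norm(np.diff(L,axis=0),axis=1)])
    R=np.array(s['ee_rot']);yaw=np.degrees(np.arctan2(R[1,0],R[0,0]));t=-T[i]/np.linalg.norm(T[i]);ty=np.degrees(np.arctan2(t[1],t[0]))
    off=(p[:2]-L[i])@np.array([R[0,1],R[1,1]])
    return a[i],off,p[2]-.107,yaw-ty,yaw
def show(v,note=''):
    s=r.sense();a,o,z,dy,y=rel(s,v);R=np.array(s['ee_rot'])
    print(note,'s(mm from flange) %.1f  tool-y off %.2f  z off %.2f  yaw err %.2f yaw %.2f'%(a*1e3,o*1e3,z*1e3,dy,y),'F tool',(R.T@s['wrist_force']).round(1),'M tool',(R.T@s['moment']).round(2),'t',s['time_s'])
if __name__=='__main__':
    v=np.load('v.npy');show(v)
E
python3 rel.py
python3 - <<'E'
from h import *
p=imaging.capture('wrist');np.savez('w5.npz',**{k:np.array(v) for k,v in p.items()})
from boom import *
v=np.load('v.npy');W=boom_world(v)
from bf import maskw
D=maskw(p,(0,0,640,480));n,l=cv2.connectedComponents(D)
q=proj(p,W[[39,45,50,55]]);print(q.round(1).tolist())
for u,w in q:
    if 0<w<480:
        k=l[int(w),int(u)];cs=np.where(l[int(w)]==k)[0];print(int(w),k,cs.min(),cs.max(),cs.mean())
E
```

```text
s(mm from flange) 223.4  tool-y off -1.04  z off 0.79  yaw err 0.13 yaw -57.19 F tool [ 1.3 -0.1  1.2] M tool [ 0.07  0.02 -0.03] t 10.1
[[327.0, 55.0], [326.8, 104.8], [326.7, 143.8], [326.5, 181.0]]
55 1 313 342 327.5
104 1 313 341 327.0
143 1 313 341 327.0
181 1 313 340 326.5
```

>>> apply_moves(moves=[[[0,0.001,0.0008],0],[[0.008,0,0],0],[[0.01,0,0],0],[[0.006,0,0],0],[[0,0,0],0]])

```text
time_s: 10.57
tcp_pos: [0.4402, 0.084, 0.1064]
ee_rot: [[0.54, -0.842, 0.0], [-0.842, -0.54, 0.0], [0.0, -0.0, -1.0]]
wrist_force: [-0.1, 0.8, -2.2]
gripper_width: 0.09
gripper_force: 30.0
```

```bash
python3 rel.py
python3 - <<'E'
from h import *
from boom import *
p=imaging.capture('wrist');v=np.load('v.npy')
from bf import maskw
D=maskw(p,(0,0,640,480));n,l=cv2.connectedComponents(D)
q=proj(p,boom_world(v)[[39,45,50,55,58]]);print(q.round(1).tolist())
for u,w in q:
    if 0<w<480:
        k=l[int(w),int(u)];cs=np.where(l[int(w)]==k)[0];print(int(w),k,cs.min(),cs.max(),cs.mean())
cv2.imwrite('pics/w6.png',cv2.resize(p['frame'][60:360,200:450],(750,600)[0:2]))
E
```

```text
s(mm from flange) 197.9  tool-y off 0.59  z off -0.62  yaw err -0.03 yaw -57.35 F tool [-0.7 -0.3  2.2] M tool [ 0.05 -0.03  0.  ] t 10.5667Traceback (most recent call last):
  File "<stdin>", line 6, in <module>
IndexError: index 58 is out of bounds for axis 0 with size 58
```

>>> apply_moves(moves=[[[0,-0.0004,-0.0005],0],[[0,0,0],0],[[0,0,0],0],[[0,0,0],0]])

```text
time_s: 10.95
tcp_pos: [0.4397, 0.0855, 0.1067]
ee_rot: [[0.541, -0.841, -0.0], [-0.841, -0.541, 0.0], [-0.0, 0.0, -1.0]]
wrist_force: [0.4, -0.6, -3.1]
gripper_width: 0.083
gripper_force: 30.0
```

```bash
python3 rel.py
python3 - <<'E'
from h import *
from boom import *
p=imaging.capture('wrist');v=np.load('v.npy')
from bf import maskw
D=maskw(p,(0,0,640,480));n,l=cv2.connectedComponents(D)
q=proj(p,boom_world(v)[[39,45,50,54]]);print(q.round(1).tolist())
for u,w in q:
    if 0<w<480:
        k=l[int(w),int(u)];cs=np.where(l[int(w)]==k)[0];print(int(w),k,cs.min(),cs.max(),cs.mean())
cv2.imwrite('pics/w6.png',cv2.resize(p['frame'][100:300,220:440],(660,600)))
E
python3 rel.py
```

```text
s(mm from flange) 199.4  tool-y off 0.29  z off -0.25  yaw err 0.10 yaw -57.22 F tool [0.7 0.  3.1] M tool [ 0.05 -0.07 -0.  ] t 10.95
[[323.5, 117.4], [323.4, 163.6], [323.4, 200.0], [323.3, 227.9]]
117 1 310 338 324.0
163 1 310 338 324.0
200 1 310 337 323.5
227 1 310 337 323.5
 s(mm from flange) 199.4  tool-y off 0.30  z off -0.24  yaw err 0.10 yaw -57.21 F tool [-0.   0.2  0.7] M tool [ 0.03 -0.04 -0.03] t 11.0
```

View pics/w6.png

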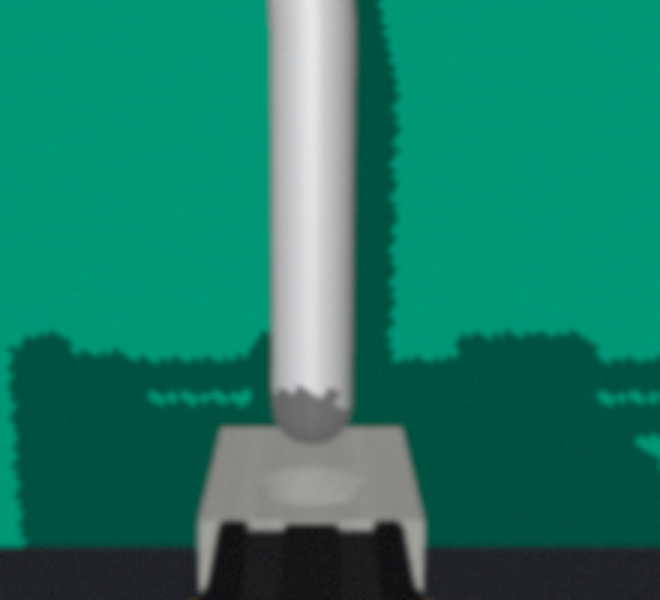

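The rod tip at (313,415) is lined up with the bore at (312,487) in the crop, so I'll enter gently.

>>> apply_moves(moves=[[[0.003,-0.0002,-0.0002],0],[[0.003,0,0],0],[[0.003,0,0],0],[[0.003,0,0],0],[[0,0,0],0]])

```text
time_s: 11.42
tcp_pos: [0.4467, 0.0749, 0.1069]
ee_rot: [[0.541, -0.841, 0.0], [-0.841, -0.541, -0.0], [0.0, 0.0, -1.0]]
wrist_force: [-0.8, -0.2, -1.1]
gripper_width: 0.09
gripper_force: 30.0
```

```bash
python3 rel.py
```

```text
s(mm from flange) 186.9  tool-y off 0.04  z off -0.07  yaw err 0.04 yaw -57.27 F tool [-0.2  0.7  1.1] M tool [-0.   -0.01 -0.  ] t 11.4167
```

Entering without force. Sliding on.

>>> apply_moves(moves=[[[0.003,0,0],0],[[0.003,0,0],0],[[0.003,0,0],0],[[0.003,0,0],0],[[0,0,0],0]])

```text
time_s: 11.83
tcp_pos: [0.4532, 0.0649, 0.1069]
ee_rot: [[0.541, -0.841, 0.0], [-0.841, -0.541, -0.0], [0.0, -0.0, -1.0]]
wrist_force: [0.4, 0.5, -1.6]
gripper_width: 0.087
gripper_force: 30.0
```

```bash
python3 rel.py
```

```text
s(mm from flange) 174.7  tool-y off -0.00  z off -0.05  yaw err 0.06 yaw -57.26 F tool [-0.2 -0.6  1.6] M tool [ 0.05 -0.02  0.01] t 11.8333
```

>>> apply_moves(moves=[[[0.004,0,0],0],[[0.004,0,0],0],[[0.004,0,0],0],[[0.004,0,0],0],[[0.004,0,0],0]])

```text
time_s: 12.25
tcp_pos: [0.464, 0.0481, 0.1069]
ee_rot: [[0.541, -0.841, 0.0], [-0.841, -0.541, -0.0], [0.0, -0.0, -1.0]]
wrist_force: [0.5, 0.4, -1.3]
gripper_width: 0.089
gripper_force: 30.0
```

>>> apply_moves(moves=[[[0.004,0,0],0],[[0.004,0,0],0],[[0.004,0,0],0],[[0.004,0,0],0],[[0,0,0],0]])

```text
time_s: 12.67
tcp_pos: [0.4728, 0.0345, 0.1069]
ee_rot: [[0.541, -0.841, 0.0], [-0.841, -0.541, -0.0], [0.0, -0.0, -1.0]]
wrist_force: [-0.5, -0.6, -1.3]
gripper_width: 0.09
gripper_force: 30.0
```

```bash
python3 rel.py
cat > plan.py <<'E'
from rel import *
# rows from measured s to end, step ds, heading for carriage on bend: mean direction over +-10mm, centre pulled toward chord
v=np.load('v.npy');L=path(v);a=np.cumsum(np.r_[0,np.linalg.norm(np.diff(L,axis=0),axis=1)])
P=lambda s:np.array([np.interp(s,a,L[:,0]),np.interp(s,a,L[:,1])])
def pose(s):
    A,B=P(s+.0085),P(s-.0085);t=B-A;c=(A+B+2*P(s))/4   # midway between chord and arc
    return c,np.arctan2(t[1],t[0])
def rows(s0,n,ds,start=None):
    c,y=start if start else pose(s0);out=[]
    for i in range(1,n+1):
        c1,y1=pose(s0-i*ds);d=c1-c
        out.append([[round(d@[np.cos(y),np.sin(y)],4),round(d@[np.sin(y),-np.cos(y)],4),0],round(-np.degrees(y1-y),2)]);c,y=c1,y1
    return out
if __name__=='__main__':
    s=r.sense();s0=rel(s,v)[0];ds=float(sys.argv[1]);n=int(sys.argv[2]);R=np.array(s['ee_rot'])
    show(v);c,y=pose(s0);p=s['tcp_pos'][:2];e=c-p;yy=np.arctan2(R[1,0],R[0,0])
    print('corr tool x,y mm',(R[:2,:2].T@e*1e3).round(2),'turn',-np.degrees(y-yy).round(2))
    rw=rows(s0,n,ds/1e3)
    for i in range(0,n,5):print(rw[i:i+5])
E
python3 plan.py 2.5 20
```

```text
s(mm from flange) 138.6  tool-y off -0.06  z off -0.07  yaw err 0.05 yaw -57.27 F tool [0.3 0.7 1.3] M tool [ 0.02 -0.    0.01] t 12.6667
 s(mm from flange) 138.6  tool-y off -0.06  z off -0.07  yaw err 0.05 yaw -57.27 F tool [0.3 0.7 1.3] M tool [ 0.02 -0.    0.01] t 12.6667
corr tool x,y mm [-0.06  0.06] turn 0.05
[[[np.float64(0.0025), np.float64(0.0), 0], np.float64(0.0)], [[np.float64(0.0025), np.float64(-0.0), 0], np.float64(-0.0)], [[np.float64(0.0025), np.float64(0.0), 0], np.float64(-0.0)], [[np.float64(0.0025), np.float64(-0.0), 0], np.float64(-0.21)], [[np.float64(0.0025), np.float64(-0.0), 0], np.float64(-0.74)]]
[[[np.float64(0.0025), np.float64(-0.0001), 0], np.float64(-1.26)], [[np.float64(0.0025), np.float64(-0.0), 0], np.float64(-1.79)], [[np.float64(0.0025), np.float64(-0.0001), 0], np.float64(-2.32)], [[np.float64(0.0025), np.float64(-0.0001), 0], np.float64(-2.85)], [[np.float64(0.0025), np.float64(-0.0001), 0], np.float64(-3.37)]]
[[[np.float64(0.0025), np.float64(-0.0001), 0], np.float64(-3.58)], [[np.float64(0.0025), np.float64(-0.0001), 0], np.float64(-3.58)], [[np.float64(0.0025), np.float64(-0.0001), 0], np.float64(-3.58)], [[np.float64(0.0025), np.float64(-0.0001), 0], np.float64(-3.58)], [[np.float64(0.0025), np.float64(-0.0001), 0], np.float64(-3.58)]]
[[[np.float64(0.0025), np.float64(-0.0001), 0], np.float64(-3.58)], [[np.float64(0.0025), np.float64(-0.0001), 0], np.float64(-3.58)], [[np.float64(0.0025), np.float64(-0.0001), 0], np.float64(-3.58)], [[np.float64(0.0025), np.float64(-0.0001), 0], np.float64(-3.58)], [[np.float64(0.0025), np.float64(-0.0001), 0], np.float64(-3.58)]]
```

>>> apply_moves(moves=[[[0.0025,0,0],0],[[0.0025,0,0],0],[[0.0025,0,0],0],[[0.0025,0,0],-0.2],[[0.0025,0,0],-0.75]])

```text
time_s: 13.08
tcp_pos: [0.4793, 0.0244, 0.107]
ee_rot: [[0.556, -0.831, 0.0], [-0.831, -0.556, 0.0], [-0.0, -0.0, -1.0]]
wrist_force: [-0.1, -0.1, -0.8]
gripper_width: 0.091
gripper_force: 30.0
```

>>> apply_moves(moves=[[[0.0025,-0.0001,0],-1.25],[[0.0025,0,0],-1.8],[[0.0025,-0.0001,0],-2.3],[[0,0,0],0]])

```text
time_s: 13.42
tcp_pos: [0.484, 0.0182, 0.107]
ee_rot: [[0.631, -0.776, 0.0], [-0.776, -0.631, -0.0], [0.0, -0.0, -1.0]]
wrist_force: [-0.3, -0.1, -0.9]
gripper_width: 0.091
gripper_force: 30.0
```

```bash
sed -i 's/round(d@\(\[[^]]*\]\),4)/float(round(d@\1,5))/g; s/round(-np.degrees(y1-y),2)/float(round(-np.degrees(y1-y),2))/' plan.py; python3 plan.py 2.5 10
```

```text
s(mm from flange) 118.7  tool-y off -0.56  z off -0.03  yaw err 1.17 yaw -50.88 F tool [-0.1  0.2  0.9] M tool [0.06 0.02 0.04] t 13.4167
corr tool x,y mm [0.07 0.18] turn 0.19
[[[0.00248, -9e-05, 0], -2.83], [[0.00247, -8e-05, 0], -3.36], [[0.00247, -8e-05, 0], -3.58], [[0.00247, -8e-05, 0], -3.58], [[0.00247, -8e-05, 0], -3.58]]
[[[0.00247, -8e-05, 0], -3.58], [[0.00247, -8e-05, 0], -3.58], [[0.00247, -8e-05, 0], -3.58], [[0.00247, -8e-05, 0], -3.58], [[0.00247, -8e-05, 0], -3.58]]
```

>>> apply_moves(moves=[[[0.0025,-0.0001,0],-2.8],[[0.0025,-0.0001,0],-3.3],[[0.0025,-0.0001,0],-3.5],[[0.0025,-0.0001,0],-3.5],[[0,0,0],0]])

```text
time_s: 13.83
tcp_pos: [0.4912, 0.0114, 0.107]
ee_rot: [[0.79, -0.613, 0.0], [-0.613, -0.79, -0.0], [0.0, -0.0, -1.0]]
wrist_force: [0.9, 1.1, -2.0]
gripper_width: 0.087
gripper_force: 30.0
```

```bash
python3 plan.py 2.5 10
```

```text
s(mm from flange) 108.7  tool-y off -0.81  z off -0.04  yaw err -0.06 yaw -37.82 F tool [ 0.  -1.4  2. ] M tool [ 0.05 -0.03  0.01] t 13.8333
corr tool x,y mm [0.   0.36] turn -0.06
[[[0.00247, -8e-05, 0], -3.58], [[0.00247, -8e-05, 0], -3.58], [[0.00247, -8e-05, 0], -3.58], [[0.00247, -8e-05, 0], -3.58], [[0.00247, -8e-05, 0], -3.58]]
[[[0.00247, -8e-05, 0], -3.58], [[0.00247, -8e-05, 0], -3.58], [[0.00247, -8e-05, 0], -3.58], [[0.00247, -8e-05, 0], -3.58], [[0.00247, -8e-05, 0], -3.58]]
```

>>> apply_moves(moves=[[[0.0025,0.0002,0],-3.6],[[0.0025,-0.0001,0],-3.6],[[0.0025,-0.0001,0],-3.6],[[0.0025,-0.0001,0],-3.6],[[0,0,0],0]])

```text
time_s: 14.25
tcp_pos: [0.4995, 0.0063, 0.1069]
ee_rot: [[0.917, -0.399, 0.0], [-0.399, -0.917, 0.0], [0.0, -0.0, -1.0]]
wrist_force: [-0.5, -0.3, -2.5]
gripper_width: 0.093
gripper_force: 30.0
```

```bash
python3 plan.py 2.5 10
```

```text
s(mm from flange) 98.7  tool-y off -0.65  z off -0.05  yaw err -0.03 yaw -23.48 F tool [-0.4  0.5  2.5] M tool [-0.02 -0.03 -0.05] t 14.25
corr tool x,y mm [-0.06  0.2 ] turn -0.03
[[[0.00247, -8e-05, 0], -3.58], [[0.00247, -8e-05, 0], -3.58], [[0.00247, -8e-05, 0], -3.58], [[0.00247, -8e-05, 0], -3.58], [[0.00247, -8e-05, 0], -3.58]]
[[[0.00247, -8e-05, 0], -3.58], [[0.00247, -8e-05, 0], -3.58], [[0.00247, -8e-05, 0], -3.58], [[0.00248, -4e-05, 0], -3.12], [[0.00248, -2e-05, 0], -2.57]]
```

>>> apply_moves(moves=[[[0.0025,0,0],-3.6],[[0.0025,-0.0001,0],-3.6],[[0.0025,-0.0001,0],-3.6],[[0.0025,0,0],-3.6],[[0,0,0],0]])

```text
time_s: 14.67
tcp_pos: [0.509, 0.0035, 0.1069]
ee_rot: [[0.987, -0.159, 0.0], [-0.159, -0.987, 0.0], [0.0, -0.0, -1.0]]
wrist_force: [-0.6, 0.4, -2.0]
gripper_width: 0.088
gripper_force: 30.0
```

```bash
python3 plan.py 2.5 10
```

```text
s(mm from flange) 88.6  tool-y off -0.56  z off -0.05  yaw err -0.23 yaw -9.14 F tool [-0.7 -0.3  2. ] M tool [-0.05  0.01  0.03] t 14.6667
corr tool x,y mm [0.01 0.11] turn -0.23
[[[0.00247, -8e-05, 0], -3.58], [[0.00247, -8e-05, 0], -3.58], [[0.00247, -8e-05, 0], -3.58], [[0.00247, -8e-05, 0], -3.58], [[0.00248, -4e-05, 0], -3.07]]
[[[0.00248, -2e-05, 0], -2.54], [[0.00249, -3e-05, 0], -2.01], [[0.00249, -2e-05, 0], -1.48], [[0.0025, 1e-05, 0], -0.96], [[0.0025, 1e-05, 0], -0.43]]
```

>>> apply_moves(moves=[[[0.0025,0,0],-3.7],[[0.0025,-0.0001,0],-3.6],[[0.0025,-0.0001,0],-3.6],[[0.0025,0,0],-3.6],[[0,0,0],0]])

```text
time_s: 15.08
tcp_pos: [0.5189, 0.0031, 0.1069]
ee_rot: [[0.996, 0.093, 0.0], [0.093, -0.996, -0.0], [0.0, 0.0, -1.0]]
wrist_force: [-0.3, -0.2, -1.5]
gripper_width: 0.088
gripper_force: 30.0
```

```bash
python3 plan.py 2.5 10
```

```text
s(mm from flange) 78.6  tool-y off -0.49  z off -0.09  yaw err -0.06 yaw 5.33 F tool [-0.3  0.1  1.5] M tool [-0.05  0.01  0.05] t 15.0833
corr tool x,y mm [-0.07  0.04] turn -0.06
[[[0.00248, -4e-05, 0], -3.08], [[0.00248, -2e-05, 0], -2.54], [[0.00249, -3e-05, 0], -2.01], [[0.00249, -2e-05, 0], -1.49], [[0.0025, 1e-05, 0], -0.96]]
[[[0.0025, 1e-05, 0], -0.43], [[0.0025, -0.0, 0], 0.04], [[0.0025, 0.0, 0], -0.0], [[0.0025, 0.0, 0], -0.0], [[0.0025, -0.0, 0], -0.0]]
```

>>> apply_moves(moves=[[[0.0025,0,0],-3.1],[[0.0025,0,0],-2.55],[[0.0025,0,0],-2],[[0.0025,0,0],-1.5],[[0,0,0],0]])

```text
time_s: 15.5
tcp_pos: [0.5287, 0.0048, 0.1069]
ee_rot: [[0.968, 0.249, 0.0], [0.249, -0.968, 0.0], [0.0, 0.0, -1.0]]
wrist_force: [-0.5, -0.0, -1.8]
gripper_width: 0.091
gripper_force: 30.0
```

```bash
python3 plan.py 2.5 5
```

```text
s(mm from flange) 68.6  tool-y off -0.05  z off -0.07  yaw err -1.45 yaw 14.42 F tool [-0.5 -0.1  1.8] M tool [-0.11  0.02 -0.04] t 15.5
corr tool x,y mm [-0.09 -0.05] turn -0.08
[[[0.0025, 1e-05, 0], -0.96], [[0.0025, 2e-05, 0], -0.44], [[0.0025, -0.0, 0], 0.04], [[0.0025, 0.0, 0], -0.0], [[0.0025, 0.0, 0], -0.0]]
```

>>> apply_moves(moves=[[[0.0025,0,0],-1],[[0.0025,0,0],-0.45],[[0.003,0,0],0],[[0.003,0,0],0],[[0,0,0],0]])

```text
time_s: 15.92
tcp_pos: [0.54, 0.0078, 0.107]
ee_rot: [[0.961, 0.276, 0.001], [0.276, -0.961, 0.0], [0.001, 0.0, -1.0]]
wrist_force: [0.3, 0.2, -1.1]
gripper_width: 0.093
gripper_force: 30.0
```

```bash
python3 plan.py 2.5 1
```

```text
s(mm from flange) 56.9  tool-y off 0.11  z off -0.03  yaw err 0.17 yaw 16.04 F tool [ 0.4 -0.1  1.1] M tool [-0.08  0.01  0.  ] t 15.9167
corr tool x,y mm [-0.04 -0.11] turn 0.17
[[[0.0025, 0.0, 0], 0.0]]
```

>>> apply_moves(moves=[[[0.004,-0.0001,0],0.2],[[0.004,0,0],0],[[0.004,0,0],0],[[0.004,0,0],0],[[0.004,0,0],0]])

```text
time_s: 16.33
tcp_pos: [0.5589, 0.0133, 0.1069]
ee_rot: [[0.962, 0.273, 0.0], [0.273, -0.962, -0.0], [0.0, 0.0, -1.0]]
wrist_force: [-0.3, -0.8, -1.6]
gripper_width: 0.089
gripper_force: 30.0
```

>>> apply_moves(moves=[[[0.004,0,0],0],[[0.004,0,0],0],[[0.004,0,0],0],[[0.003,0,0],0],[[0,0,0],0]])

```text
time_s: 16.75
tcp_pos: [0.5736, 0.0175, 0.1069]
ee_rot: [[0.962, 0.274, 0.0], [0.274, -0.962, 0.0], [0.0, 0.0, -1.0]]
wrist_force: [-0.7, -0.1, -1.7]
gripper_width: 0.091
gripper_force: 30.0
```

```bash
python3 plan.py 2.5 1
python3 - <<'E'
from h import *
p=imaging.capture('wrist');cv2.imwrite('pics/w7.png',p['frame'])
E
```

```text
s(mm from flange) 21.8  tool-y off -0.01  z off -0.10  yaw err 0.01 yaw 15.88 F tool [-0.7 -0.1  1.7] M tool [-0.09  0.02  0.05] t 16.75
corr tool x,y mm [0.12 0.01] turn 0.01
[[[0.0025, 0.0, 0], 0.0]]
```

>>> apply_moves(moves=[[[0.003,0,0],0],[[0.003,0,0],0],[[0.002,0,0],0],[[0.001,0,0],0],[[0,0,0],0]])

```text
time_s: 17.22
tcp_pos: [0.5818, 0.0198, 0.1069]
ee_rot: [[0.962, 0.273, 0.0], [0.273, -0.962, 0.0], [0.0, 0.0, -1.0]]
wrist_force: [0.1, -0.5, -2.6]
gripper_width: 0.087
gripper_force: 30.0
```

>>> apply_moves(moves=[[[0.0005,0,0],0],[[0.0005,0,0],0],[[0.0005,0,0],0],[[0,0,0],0]])

```text
time_s: 17.55
tcp_pos: [0.583, 0.0201, 0.107]
ee_rot: [[0.962, 0.273, 0.0], [0.273, -0.962, -0.0], [0.0, 0.0, -1.0]]
wrist_force: [-0.4, -0.5, -1.2]
gripper_width: 0.09
gripper_force: 30.0
```

```bash
python3 plan.py 2.5 1
```

```text
s(mm from flange) 12.2  tool-y off 0.02  z off -0.02  yaw err -0.00 yaw 15.87 F tool [-0.5  0.4  1.2] M tool [-0.04  0.01  0.06] t 17.55
corr tool x,y mm [-0.09 -0.02] turn -0.0
[[[0.0025, 0.0, 0], 0.0]]
```

Now feeling for the flange in small steps.

>>> apply_moves(moves=[[[0.0005,0,0],0],[[0.0005,0,0],0],[[0,0,0],0]])

```text
time_s: 17.8
tcp_pos: [0.584, 0.0204, 0.107]
ee_rot: [[0.962, 0.273, 0.0], [0.273, -0.962, -0.0], [0.0, 0.0, -1.0]]
wrist_force: [0.2, 0.7, -2.1]
gripper_width: 0.088
gripper_force: 30.0
```

>>> apply_moves(moves=[[[0.0004,0,0],0],[[0,0,0],0]])

```text
time_s: 17.97
tcp_pos: [0.5843, 0.0205, 0.1069]
ee_rot: [[0.962, 0.273, -0.0], [0.273, -0.962, -0.0], [-0.0, 0.0, -1.0]]
wrist_force: [0.4, 0.6, -1.7]
gripper_width: 0.092
gripper_force: 30.0
```

>>> apply_moves(moves=[[[0.0004,0,0],0],[[0,0,0],0]])

```text
time_s: 18.13
tcp_pos: [0.5843, 0.0205, 0.1068]
ee_rot: [[0.962, 0.273, -0.001], [0.273, -0.962, -0.0], [-0.001, -0.0, -1.0]]
wrist_force: [-0.9, -1.1, -0.9]
gripper_width: 0.089
gripper_force: 30.0
```

>>> apply_moves(moves=[[[0.0003,0,0],0],[[0,0,0],0]])

```text
time_s: 18.3
tcp_pos: [0.5844, 0.0205, 0.1069]
ee_rot: [[0.962, 0.273, -0.001], [0.273, -0.962, -0.0], [-0.001, -0.0, -1.0]]
wrist_force: [-1.4, -0.4, -1.2]
gripper_width: 0.086
gripper_force: 30.0
```

>>> apply_moves(moves=[[[0.0003,0,0],0],[[0,0,0],0]])

```text
time_s: 18.47
tcp_pos: [0.5844, 0.0205, 0.1068]
ee_rot: [[0.962, 0.273, -0.002], [0.273, -0.962, -0.001], [-0.002, -0.0, -1.0]]
wrist_force: [-2.5, -0.4, 0.7]
gripper_width: 0.089
gripper_force: 30.0
```

Contact with the flange at x≈0.5844, and force is building slowly. Pressing up to about 8 N.

>>> apply_moves(moves=[[[0.0005,0,0],0],[[0.0005,0,0],0],[[0,0,0],0]])

```text
time_s: 18.72
tcp_pos: [0.5845, 0.0205, 0.1066]
ee_rot: [[0.962, 0.273, -0.004], [0.273, -0.962, -0.001], [-0.004, -0.0, -1.0]]
wrist_force: [-5.4, -1.6, 1.7]
gripper_width: 0.09
gripper_force: 30.0
```

```bash
python3 rel.py
```

```text
s(mm from flange) 10.5  tool-y off 0.06  z off -0.36  yaw err -0.02 yaw 15.85 F tool [-5.6  0.1 -1.7] M tool [ 0.05 -1.8  -0.03] t 18.7167
```

>>> apply_moves(moves=[[[0.0005,0,-0.0002],0],[[0.0003,0,0],0],[[0,0,0],0],[[0,0,0],0]])

```text
time_s: 19.05
tcp_pos: [0.5846, 0.0205, 0.1067]
ee_rot: [[0.962, 0.273, -0.006], [0.273, -0.962, -0.001], [-0.006, -0.0, -1.0]]
wrist_force: [-6.5, -0.3, 2.5]
gripper_width: 0.087
gripper_force: 30.0
```

```bash
python3 rel.py
python3 - <<'E'
from h import *
s=r.sense();print(s['wrist_force'])
p=imaging.capture('wrist');cv2.imwrite('pics/w8.png',p['frame'][60:360,120:520])
E
python3 rel.py
```

```text
s(mm from flange) 10.5  tool-y off 0.07  z off -0.34  yaw err -0.03 yaw 15.84 F tool [-6.3 -1.5 -2.4] M tool [ 0.21 -2.08 -0.  ] t 19.05
[-6.5025464  -0.25105276  2.45836341]
 s(mm from flange) 10.5  tool-y off 0.07  z off -0.35  yaw err -0.03 yaw 15.84 F tool [-6.5 -1.  -2.2] M tool [ 0.09 -2.13 -0.04] t 19.1
```

View pics/w8.png

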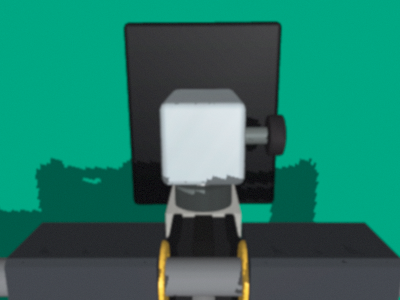

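The carriage sits against the dark flange under the post, at crop position (203,200). I'll finish the push at about 8 N, ease off and release.

>>> apply_moves(moves=[[[0.0004,0,0],0],[[0.0003,0,0],0],[[0,0,0],0],[[0,0,0],0]])

```text
time_s: 19.43
tcp_pos: [0.5846, 0.0205, 0.1067]
ee_rot: [[0.962, 0.273, -0.007], [0.273, -0.962, -0.002], [-0.007, -0.0, -1.0]]
wrist_force: [-8.2, -1.8, 3.5]
gripper_width: 0.091
gripper_force: 30.0
```

```bash
python3 rel.py
```

```text
s(mm from flange) 10.5  tool-y off 0.06  z off -0.34  yaw err -0.03 yaw 15.84 F tool [-8.4 -0.5 -3.5] M tool [ 0.16 -2.46 -0.03] t 19.4333
```

>>> apply_moves(moves=[[[-0.0007,0,0],0],[[-0.0008,0,0],0],[[-0.0007,0,0],0],[[-0.0004,0,0],0],[[0,0,0],0]])

```text
time_s: 19.85
tcp_pos: [0.5845, 0.0205, 0.1067]
ee_rot: [[0.962, 0.273, -0.002], [0.273, -0.962, -0.0], [-0.002, -0.0, -1.0]]
wrist_force: [-4.1, -1.2, -1.7]
gripper_width: 0.092
gripper_force: 30.0
```

```bash
python3 rel.py
```

```text
s(mm from flange) 10.5  tool-y off 0.04  z off -0.34  yaw err -0.02 yaw 15.85 F tool [-4.2  0.1  1.7] M tool [-0.15 -1.35 -0.  ] t 19.85
```

>>> apply_moves(moves=[[[-0.0006,0,0],0],[[0,0,0],0],[[0,0,0],0]])

```text
time_s: 20.1
tcp_pos: [0.5844, 0.0206, 0.1067]
ee_rot: [[0.962, 0.273, -0.001], [0.273, -0.962, -0.0], [-0.001, -0.0, -1.0]]
wrist_force: [-3.7, -2.5, -3.6]
gripper_width: 0.09
gripper_force: 30.0
```

>>> apply_moves(moves=[[[0,0,0],0],[[0,0,0],0],[[0,0,0],0],[[0,0,0],0],[[0,0,0],0]], hand=0.045)

```text
time_s: 20.52
tcp_pos: [0.5856, 0.021, 0.1079]
ee_rot: [[0.962, 0.274, 0.002], [0.274, -0.962, 0.001], [0.002, 0.0, -1.0]]
wrist_force: [0.2, 0.3, 0.3]
gripper_width: 0.385
gripper_force: 0.0
```

>>> apply_moves(moves=[[[0,0,0],0],[[0,0,0],0],[[0,0,0],0],[[0,0,0],0],[[0,0,0],0]])

```text
time_s: 20.93
tcp_pos: [0.5846, 0.0206, 0.1071]
ee_rot: [[0.962, 0.273, 0.0], [0.273, -0.962, 0.0], [0.0, -0.0, -1.0]]
wrist_force: [0.8, -1.2, 0.6]
gripper_width: 0.516
gripper_force: 0.0
```

```bash
python3 rel.py
```

```text
s(mm from flange) 10.3  tool-y off -0.00  z off 0.14  yaw err -0.00 yaw 15.87 F tool [ 0.5  1.4 -0.6] M tool [-0.12  0.06 -0.01] t 20.9333
```

Released. Rising straight up, then checking.

>>> apply_moves(moves=[[[0,0,-0.006],0],[[0,0,-0.015],0],[[0,0,-0.025],0],[[0,0,-0.03],0],[[0,0,-0.025],0]])

```text
time_s: 21.35
tcp_pos: [0.5849, 0.0205, 0.2104]
ee_rot: [[0.962, 0.274, 0.001], [0.274, -0.962, -0.0], [0.001, 0.001, -1.0]]
wrist_force: [1.4, -0.1, 1.1]
gripper_width: 0.516
gripper_force: 0.0
```

>>> apply_moves(moves=[[[-0.02,0,-0.01],0],[[-0.03,0,0],0],[[-0.03,0,0],0],[[0,0,0],0],[[0,0,0],0]])

```text
time_s: 21.77
tcp_pos: [0.5068, -0.0017, 0.2193]
ee_rot: [[0.962, 0.273, 0.002], [0.273, -0.962, 0.0], [0.002, 0.0, -1.0]]
wrist_force: [0.4, -0.5, 0.8]
gripper_width: 0.516
gripper_force: 0.0
```

Run:
```python
from h import *
p=imaging.capture('wrist');t=imaging.capture('top');s=imaging.capture('scene')
R=lambda a,x,y,w,h,W,H:cv2.resize(a['frame'][y:y+h,x:x+w],(W,H),interpolation=cv2.INTER_CUBIC)
cv2.imwrite('pics/f.png',np.hstack([R(p,170,0,300,300,420,420),R(s,320,200,100,120,350,420)]))
print(r.sense()['tcp_pos'],r.sense()['wrist_force'])
```

```text
[ 0.50863727 -0.00097133  0.21853207] [ 0.60668039 -1.04515783 -0.01970015]
```

View pics/f.png

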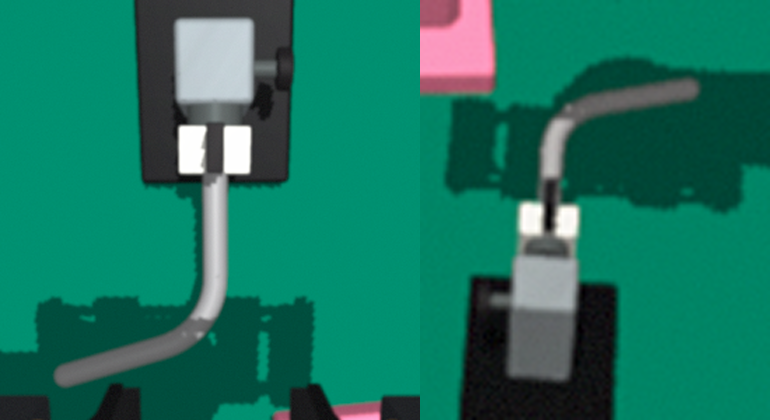

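Run:
```python
from fit import *
from boom import *
import fit
p=imaging.capture('wrist');v=np.load('v.npy')
dz=.0579;fit.BL=BL+[0,0,dz];fit.FN=FN+[0,0,dz]
c0=np.array([.5843,.0205]);q=proj(p,[[*c0,.104]])[0]
u=np.array([np.cos(v[2]),np.sin(v[2])])
# top face bright mask: white top, compare to predicted corners
a=v[2];R=np.array([[np.cos(a),-np.sin(a)],[np.sin(a),np.cos(a)]])
C=np.array([[*(c0+R@np.array([x,y])),.1039] for x in(-.01,.01) for y in(-.016,.016)])
print('pred corners at s=10.5 pose',proj(p,C).round(1).tolist())
g=p['frame'].min(2);x0,y0=(q-[40,40]).astype(int)
m=(g[y0:y0+80,x0:x0+80]>225).astype(np.uint8);ys,xs=np.where(m);print('white top box',xs.min()+x0,xs.max()+x0,ys.min()+y0,ys.max()+y0)
W=boom_world(v)[0];print('flange face top pred',proj(p,[[W[0],W[1],.103]]).round(1))
print('px/mm',np.linalg.norm(proj(p,C)[2]-proj(p,C)[0])/20)
col=g[y0:y0+80,int(q[0])-14];print(y0,col.tolist())
```

```text
pred corners at s=10.5 pose [[348.1, 127.2], [298.7, 127.2], [348.7, 94.5], [298.2, 94.5]]
white top box 298 348 94 126
flange face top pred [[323.4  93.3]]
px/mm 1.6347361167646646
71 [191, 189, 180, 167, 152, 131, 105, 87, 78, 80, 80, 80, 80, 82, 79, 79, 79, 79, 79, 77, 77, 98, 188, 253, 255, 254, 254, 254, 254, 254, 254, 254, 254, 254, 254, 254, 254, 253, 253, 253, 254, 254, 254, 254, 254, 254, 254, 254, 254, 254, 254, 253, 253, 254, 253, 225, 126, 50, 16, 11, 15, 10, 3, 0, 0, 0, 0, 0, 0, 0, 0, 0, 0, 0, 0, 0, 0, 0, 0, 0]
```

The carriage is still where it was pressed home, its edge within a pixel of the predicted position. It meets the flange with no gap visible, and the gripper is clear.

```bash
python3 -c "
from station import r
print(r.finish_job())"
```

```text
the job is handed in; nothing more can be done
None
```

The larger carriage is threaded fin-up round the bend and home against the dark flange, pressed once at about 8.4 N and released to hang there; the job is handed in, with no verdict returned.

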